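# Clamp a pickle jar in the sprung jar holder

### The arm

A 6-joint arm with a two-finger parallel gripper is mounted at the origin on a cart in front of the work surface, level with it; the furniture and walls round the work are solid. World frame = base frame: x ahead of the robot, y to its left, z up, the work surface at z = 0. Lengths are in m, angles in rad, forces in N, time in s.
With the tool pointing down it reaches from about 0.35 to 0.85 m from the base axis. Payload 8.1 kg.
Tool frame: the origin (TCP) lies on the front face of the gripper's body, between the roots of the fingers; the fingertips stand 84 mm ahead of it and the grasp point (between the pads) lies 65 mm ahead of it; x points along the fingers, y is the direction in which the jaws open and shut, and the axes are right-handed (so a half turn about x gives the same grasp; the last joint's range is limited). The gripper opens to 93 mm and grips with 3 to 60 N. Pads are 15 mm wide; open, the fingers measure 128 mm over their backs; the gripper's body (75 mm by 188 mm) begins 65 mm behind the grasp point.
Start: joints at [1.171, 0.13, 1.488, -0, 1.523, -0.085], TCP at [0.186, 0.571, 0.303] pointing down, gripper open.
Joint ranges: [-2.96, 2.96], [-0.89, 2.26], [0.02, 2.5], [-1.34, 4.48], [0, 2.73], [-2.66, 2.66]. Speed limits (rad/s): [2.39, 2.39, 2.79, 3.14, 3.14, 3.14].

### API

Orientations are given as a rotation vector (axis times angle).
In Python, from plant import telemetry, read_camera, camera_params, robot gives the robot as it stands.
- The arm moves only by the tool step_arm, never from a script. Its argument "commands" is a list of rows, each an object with "xyz": the shift along the tool's x, y, z in mm, a list of three; "turn": the turn, a rotation vector about the tool's x, y, z in rad, a list of three; "grip": the finger opening in mm, from 0 to 93. In form: [{"xyz": [dx, dy, dz], "turn": [ax, ay, az], "grip": grip}, ...]. A call has 1 to 12 rows; each row is the pose to reach, as a shift and turn from the pose commanded when the call began, along the tool's axes at that moment; what a row does not reach only later rows make up. A row lasts 1/8 s, in which the tool goes at most 62.5 mm and 10.7 degrees, less where a joint would pass 70% of its speed; a pose out of reach is approached as far as the arm can. A call with a gripper value outside its range is refused whole. The fingers move at their own pace and stop on an object; "force" is the grip in N (left out, the last holds). Time passes only in rows, so rows that repeat a pose let the fingers close. It gives the time, the measured TCP pose, the force and the opening at its end, in the units of the state.
- telemetry.read_state(): the state, without advancing time (a new reading comes with each control period).
- read_camera(name): name is "side" or "top"; returns the picture (480x640x3 uint8, red, green, blue); there is no depth.
- camera_params(name): a dict with "mtx" (3x3 intrinsics, pixels), "k1" (the pictures are not rectified: a ray, as slopes to the right and down, at radius r is drawn at 1 + k1 r^2 times it, then the intrinsics apply), "rvec" (rotation vector, rad) and "tvec" (3), from world to camera coordinates, as OpenCV has them. Camera axes: x right, y down, z forward; pixel columns grow to the right and rows downward; lengths in m; the calibration is good to about 2 mm. A picture is of the moment at which its call begins. camera_params takes no time and is no camera call.
- robot.close_job(): hands the job in, once; it reports no verdict.
The state is a dict: "t": time; "q": joint angles; "dq": joint speeds; "joint_torque": joint torques, N m; "tool_pos": TCP position; "orientation": TCP orientation; "force": force on the tool from outside, world axes, zero at the start; "wrist_torque": the same for the moment, N m; "opening": finger opening in m.
Only numpy, scipy, OpenCV 4.12 (cv2) and the standard library are available. Lean on these libraries where they do the work, as an engineer would, in place of code of your own. Each camera call takes 0.05 s, during which the arm holds its last target. There are 200 camera calls.

### The job

Clamp the tall pickle jar with the black lid in the jar holder so that its lid can be unscrewed with one hand. Draw the holder's sprung arm back by its upright handle until the catch takes it, without straining it hard against the rubber buffer, and let go; set the jar down upright in the open vee, without dropping it; then press the red thumb pad so that the arm swings in and grips the jar. Leave the other things on the worktop where they are.

Things in the scene. Friction and masses are not known exactly. Their poses are not given: they have to be found in the camera images.
- jar_clamp: the jar holder, fixed: stepped white plate about 160 x 265 mm, its top 14 mm above the worktop. Origin on the worktop under the seat centre; z up, x away from the robot, y to its left (turned up to 0.3 rad clockwise). Grey rubber-lined vee jaw, 74 mm high, at its right (-y), opening to +y; steel jaw arm; at its left (+y) end the brass catch, buffer and red thumb pad
- seat (a point): point on the plate's top at the centre of the seat: the axis of the clamped jar passes through it. At rest the closed arm blocks the seat; with the arm caught the jar has about 30 mm of room towards +y, and the closing arm pushes a jar that stands up to 20 mm out towards +y into the vee
- pivot_top (a point): point on the upright hinge axis of the jaw arm, 57 mm above the worktop (the middle of the arm's thickness); the post there is 80 mm high. In the clamp's frame it lies 85 mm to -x and 36 mm to +y of the seat. (Wall cabinets hang 0.55 m above the worktop, their fronts about 0.56 m ahead of the robot: keep the wrist low or back.)
- swing (a joint): angle of the jaw arm, rad: 0 = closed (arm along the clamp's +x), growing as it is drawn back to the left and then towards the robot (anticlockwise seen from above). On the jar it stops at about 0.2. It is caught somewhere between 0.75 and 0.95: its cocking roller is set in a slot and its setting is not known, so the catch is to be felt
- jaw_arm: sprung, damped steel arm, 178 x 18 mm, top 63 mm above the worktop, black rubber shoe on its jar side, roller underneath; origin on its hinge axis at worktop height, x along the arm, z up. Drawn slowly by the handle it needs 5 N, rising to 8 N (quicker, a few N more), 1 to 4 N more over the slope of the catch; past the catch the roller has 2 mm of free travel, then meets the buffer
- handle (a point): the handle: upright black post, 18 mm in diameter, from 63 to 109 mm above the worktop; the point is on its axis 88 mm above the worktop, 172 mm from the hinge axis. Free all round above the arm; it may be pushed, caged or pinched, but it turns with the arm, so a hard pinch adds drag of some N
- buffer: sprung rubber-faced buffer block, 18 x 16 mm, that meets the arm's roller (120 mm from the hinge axis) 2 mm after the catch has taken it: stiff, 7 N per mm. Origin on the worktop under the catch. It must not be pressed with more than 16 N, that is about 11 N more at the handle than before it was met
- thumb_pad (a point): centre of the top of the red thumb pad when it is up: pad 32 x 32 mm, ribbed, 52 mm above the worktop; in the clamp's frame 47 mm to -x and 162 mm to +y of the seat. The pad and the brass tooth of the catch are one piece that slides straight down, 12 mm at most, against a spring. The passing roller pushes the tooth down by its slope and it then snaps up; to free the caught arm press the pad down 5 to 10 mm with 3 to 6 N
- pickle_jar: the jar to be clamped: round glass jar of pickles with a white and green label and a black lid, 65 mm in diameter, 165 mm high, 0.4 to 0.7 kg; origin at the centre of its underside, z along its axis. The glass can be gripped across its diameter from the foot up to 140 mm height; the lid above that cannot be gripped
- tin_3: bystander: tin of tomatoes, 75 mm in diameter, 58 mm high; origin at the centre of its underside
- salt_bottle: bystander: white plastic salt bottle with a red cap, 70 mm in diameter, 198 mm high; origin at the centre of its underside
- spread_jar: bystander: squat dark jar with a green lid, 75 mm wide, 83 mm high; origin at the centre of its underside
- spice_1: bystander: small spice jar with a green lid, 46 mm in diameter, 98 mm high; origin at the centre of its underside
- pepper_drum: bystander: black and white striped drum, 46 mm in diameter, 98 mm high; origin at the centre of its underside
Things that resemble listed ones, but are neither listed nor needed, are in the scene too. What is shaped like the pickle_jar but blue, purple or yellow is not meant.

How it is judged:
On the way, in this order (a step that is already met when the one before it is completed fails the run):
1. the arm is drawn back and held by its catch with the hand off it (value of joint swing above 0.65 rad and velocity of joint swing between -0.05 and 0.05 rad/s and contact force between the fingers and jaw_arm below 0.3 N), for 0.3 s.
2. the jar stands upright on the plate in the open vee, let go, the arm still caught (value of joint swing above 0.65 rad and horizontal distance between pickle_jar and seat below 0.03 m and z of pickle_jar in the frame of seat below 0.004 m and angle between pickle_jar's own z axis and vertical below 0.08 rad and linear speed of pickle_jar below 0.03 m/s and contact force between the fingers and pickle_jar below 0.3 N), for 0.2 s.
3. the catch is tripped and the arm has swung in, no hand on it (value of joint swing below 0.5 rad and contact force between the fingers and jaw_arm below 0.3 N), for 0.1 s.
At the end, for the whole second after the job is handed in: The arm presses the jar into the vee with more than 4 N (arm at 0.08 to 0.32 rad), the jar stands on the plate, upright within 0.08 rad, its axis within 10 mm of the seat's centre, at rest and let go (contact force between jaw_arm and pickle_jar above 4 N and value of joint swing between 0.08 and 0.32 rad and horizontal distance between pickle_jar and seat below 0.01 m and z of pickle_jar in the frame of seat below 0.006 m and angle between pickle_jar's own z axis and vertical below 0.08 rad and linear speed of pickle_jar below 0.01 m/s and contact force between the fingers and pickle_jar below 0.3 N); the robot touches nothing.
It fails at once if the arm's roller is strained against the rubber buffer with more than 16 N (contact force between jaw_arm and buffer above 16 N).
It fails at once if the jar is dropped: let go more than 12 mm above the seat (contact force between the fingers and pickle_jar below 0.1 N and z of pickle_jar in the frame of seat above 0.012 m and horizontal distance between pickle_jar and seat below 0.08 m).
It fails at once if the jar is tipped by more than 0.5 rad (angle between pickle_jar's own z axis and vertical above 0.5 rad).
It fails at once if a bystander is moved by more than 30 mm (distance of any of tin_3, salt_bottle, spread_jar, spice_1, pepper_drum from where it was at the start of the episode above 0.03 m).
It also fails if it takes over 72 s, if anything falls off the work surface, if the arm or the gripper's body presses on something with over 40 N, if the wrist force passes 120 N, or if a joint passes its speed limit or range.

## Working session

There is one attempt and no reset: what is moved stays moved. The work goes in short steps, Python scripts to look and compute and a tool call to move; the robot and the scene stay as the last step left them, time stands still between calls to the robot, and variables do not carry over. Pictures are saved under pics/ and viewed, about 8 in all and at most 12, crops included, and the job is handed in when it is done.

Besides the shell and the picture viewer there is one more tool, called after "Call:" as name([rows], argument=value, ...), one row to a line, values as JSON. step_arm: Moves the arm, as the interface text tells. Its arguments: {"type":"object","properties":{"commands":{"type":"array"},"force":{"type":"number"}},"required":["commands"]}

```bash
mkdir -p pics
cat > h.py <<'E'
import numpy as np, cv2
from scipy.spatial.transform import Rotation as R
from plant import telemetry, read_camera, camera_params, robot
def ray(name,u,v):
    p=camera_params(name); K=np.array(p["mtx"],float); k=np.array([p["k1"],0,0,0],float)
    s=cv2.undistortPoints(np.array([[[u,v]]],float),K,k)[0,0]
    Rm=cv2.Rodrigues(np.array(p["rvec"],float))[0]; t=np.array(p["tvec"],float).ravel()
    return -Rm.T@t, Rm.T@np.array([s[0],s[1],1.])
def plane(name,u,v,z):
    c,d=ray(name,u,v); return c+d*(z-c[2])/d[2]
def proj(name,P):
    p=camera_params(name)
    return cv2.projectPoints(np.array(P,float).reshape(-1,1,3),np.array(p["rvec"],float),np.array(p["tvec"],float),np.array(p["mtx"],float),np.array([p["k1"],0,0,0],float))[0][:,0]
def snap(name,f):
    im=cv2.cvtColor(np.asarray(read_camera(name)),cv2.COLOR_RGB2BGR); cv2.imwrite(f"pics/{f}.png",im); return im
def pose():
    s=telemetry.read_state(); return np.array(s["tool_pos"]),R.from_rotvec(s["orientation"]),s
E
python3 - <<'E'
from h import *
for n in("side","top"):
    snap(n,n+"0"); p=camera_params(n); print(n,ray(n,320,240),p["mtx"],p["k1"])
p,r,s=pose();print(s);print(r.as_matrix().round(3))
E
```

```text
side (array([-0.16789629, -1.06157423,  0.93999658]), array([ 0.43352254,  0.74800922, -0.50265683])) [[529.66296969   0.         319.27385752]
 [  0.         529.66296969 245.8406609 ]
 [  0.           0.           1.        ]] -0.06028349935482151
top (array([-0.22030404, -0.1867253 ,  1.49018591]), array([ 0.47024271,  0.20214603, -0.85913327])) [[514.65826568   0.         315.85402602]
 [  0.         514.65826568 243.10082214]
 [  0.           0.           1.        ]] -0.15343829364196448
{'t': 0.1, 'q': array([ 1.17057752e+00,  1.31103616e-01,  1.48913569e+00,  2.48400418e-05,
        1.52299701e+00, -8.54181356e-02]), 'dq': array([-0.00019204, -0.00165791, -0.0031957 ,  0.00024692,  0.00056085,
        0.00012236]), 'joint_torque': array([-6.62192383e-05, -5.61340427e+01, -4.93096697e+01,  7.69560342e-02,
        2.89392908e-02, -8.32320256e-05]), 'tool_pos': array([0.18561731, 0.57018736, 0.30180054]), 'orientation': array([ 0.24582175,  1.55705952, -0.2483271 ]), 'force': array([-0.3698349 ,  0.02009517, -0.16789179]), 'wrist_torque': array([-0.08396625,  0.01501851, -0.05163807]), 'opening': 0.09302053433724383}
[[-0.001  0.31   0.951]
 [-0.002  0.951 -0.31 ]
 [-1.    -0.002 -0.   ]]
```

View pics/side0.png

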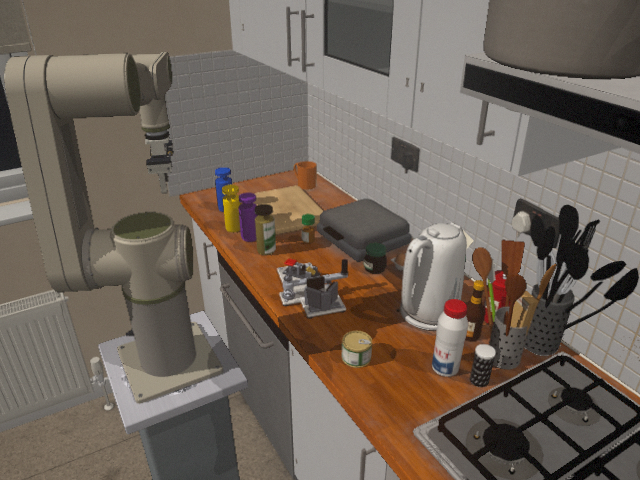

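View pics/top0.png

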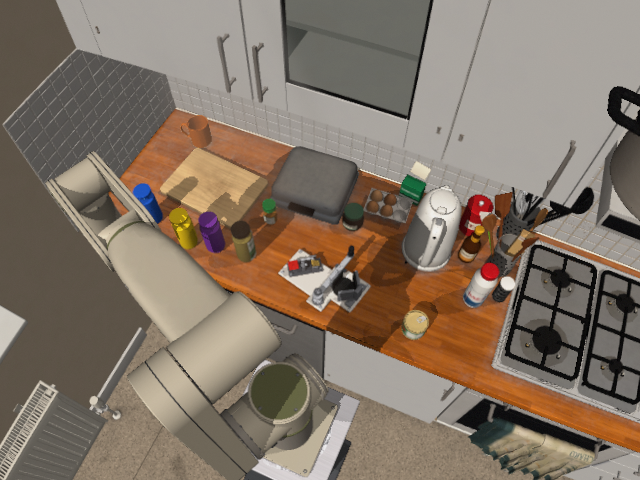

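Candidates in side (top) pixels: blue (223,190)/(147,203), yellow (232,208)/(184,228), purple (248,218)/(211,232), and green/white with a black lid (265,230)/(243,242). I choose the last one by the description and check it in a close crop, together with the clamp.

Run:
```python
from h import *
s=cv2.imread("pics/side0.png");t=cv2.imread("pics/top0.png")
a=cv2.resize(s[195:325,235:395],(800,650),interpolation=cv2.INTER_CUBIC)[:600]
b=cv2.resize(t[205:320,225:378],None,fx=5.2,fy=5.2,interpolation=cv2.INTER_CUBIC)
cv2.imwrite("pics/c1.png",a);cv2.imwrite("pics/c2.png",b[:600,:800]);print(b.shape)
```

```text
(598, 796, 3)
```

View pics/c1.png

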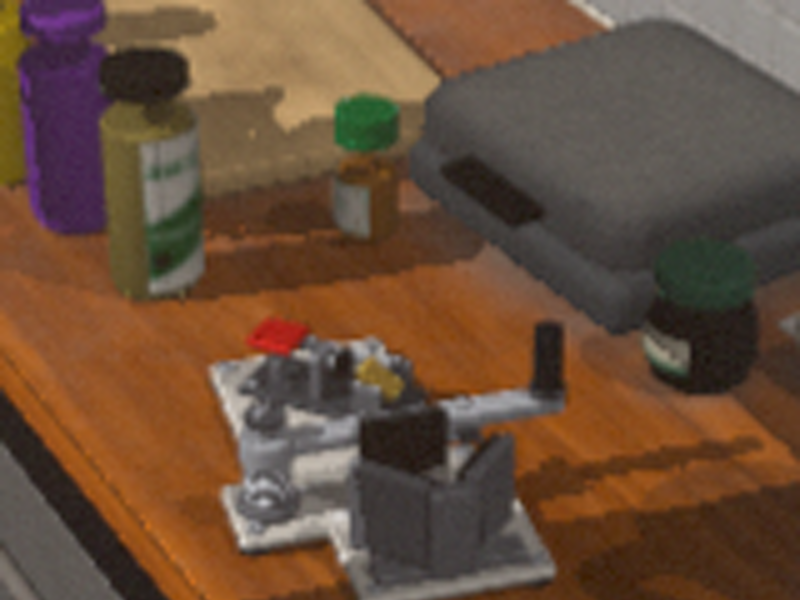

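View pics/c2.png

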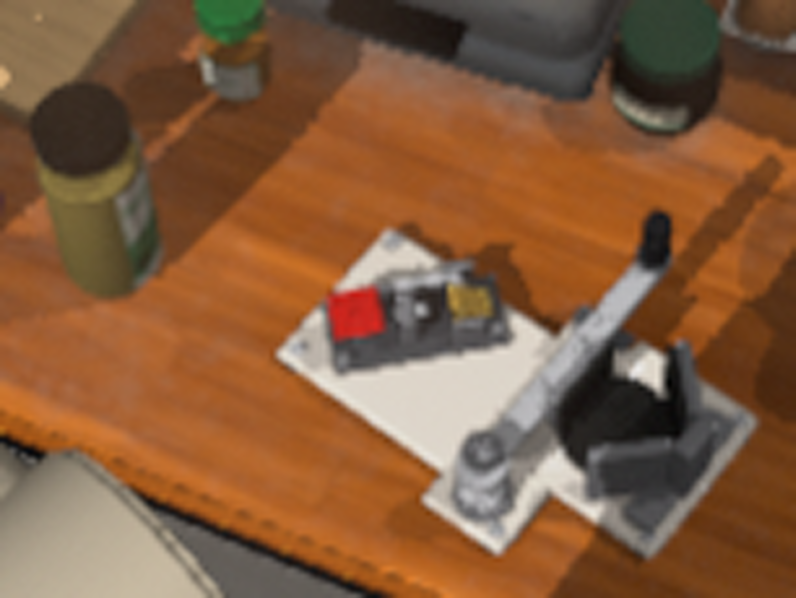

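The crops confirm the black lid and the white/green label on the jar, at c1 (145,75). Also visible: pad c1 (278,337) / c2 (357,313), handle top c1 (548,325) / c2 (657,218), and pivot post top c2 (485,447) / c1 (265,407).

```bash
cat >> h.py <<'E'
def tri(a,b):
    c1,d1=ray("top",*a);c2,d2=ray("side",*b)
    A=np.stack([d1,-d2],1);x=np.linalg.lstsq(A,c2-c1,rcond=None)[0]
    p,q=c1+d1*x[0],c2+d2*x[1];return (p+q)/2,np.linalg.norm(p-q)
T=lambda x,y:(225+(x+.5)/5.2-.5,205+(y+.5)/5.2-.5)
S=lambda x,y:(235+(x+.5)/5-.5,195+(y+.5)/5-.5)
E
python3 - <<'E'
from h import *
np.set_printoptions(precision=4,suppress=True)
def m(f,lo,hi,box):
    im=cv2.imread(f);h=cv2.cvtColor(im,cv2.COLOR_BGR2HSV);k=cv2.inRange(h,lo,hi)
    x0,y0,x1,y1=box;kk=np.zeros_like(k);kk[y0:y1,x0:x1]=k[y0:y1,x0:x1];M=cv2.moments(kk,True)
    return M["m10"]/M["m00"],M["m01"]/M["m00"],M["m00"]
rt=m("pics/top0.png",(0,200,110),(6,255,255),(283,256,305,276));rs=m("pics/side0.png",(0,200,110),(6,255,255),(280,255,300,272));print("redmask",rt,rs)
for n,a,b,z in [("pad",(357,313),(278,337),.052),("handle",(657,217),(548,325),.109),("post",(486,440),(265,405),.08),("lid",(82,116),(145,62),.165)]:
    print(n,plane("top",*T(*a),z),plane("side",*S(*b),z),*tri(T(*a),S(*b)))
# plate corners z .014
for a in [(392,231),(277,354),(756,418),(650,556),(498,553),(424,497)]: print(plane("top",*T(*a),.014))
print("jar foot",plane("top",*T(117,296),0),plane("side",*S(155,297),0))
E
```

```text
redmask (292.9850746268657, 264.86567164179104, 67.0) (290.01785714285717, 261.55357142857144, 56.0)
pad [0.4491 0.1925 0.052 ] [0.4493 0.1884 0.052 ] [0.4513 0.1934 0.0483] 0.0009314004082124059
handle [0.5535 0.0412 0.109 ] [0.5529 0.0404 0.109 ] [0.5537 0.0414 0.1083] 0.0003013359246394141
post [0.3906 0.081  0.08  ] [0.3896 0.0876 0.08  ] [0.3869 0.0799 0.086 ] 0.002037400073133676
lid [0.4496 0.3663 0.165 ] [0.4486 0.3691 0.165 ] [0.4477 0.3655 0.1672] 0.001378610747818022
[0.5292 0.2072 0.014 ]
[0.4206 0.2357 0.014 ]
[ 0.4993 -0.0518  0.014 ]
[ 0.3887 -0.0266  0.014 ]
[0.3541 0.057  0.014 ]
[0.3695 0.1123 0.014 ]
jar foot [0.4226 0.3508 0.    ] [0.4364 0.3478 0.    ]
```

```bash
cat >> h.py <<'E'
def Rt(psi):
    c,s=np.cos(psi),np.sin(psi); return R.from_matrix(np.array([[0,0,-1.],[-s,c,0],[c,s,0]]).T)
def rows(tg):
    p,r,s=pose()
    for P,psi in tg:
        print((r.inv().apply(np.array(P)-p)*1000).round(1).tolist(),(r.inv()*Rt(psi)).as_rotvec().round(3).tolist())
YAW=-.225; PIV=np.array([.386,.0795])
def cl(x,y): # clamp frame -> world
    c,s=np.cos(YAW),np.sin(YAW); return PIV+np.array([[c,-s],[s,c]])@np.array([x+.085,y-.036])
def hd(th,off=0):
    a=YAW+th; return PIV+.172*np.array([np.cos(a),np.sin(a)])+off*np.array([-np.sin(a),np.cos(a)])
E
python3 - <<'E'
from h import *
print(hd(0),cl(0,0),cl(-.047,.162))
print("kettle base",plane("top",428,268,0),"top near",plane("top",432,200,.2),"box",plane("top",335,217,.05))
rows([((*hd(0),.21),-.225),((*hd(0),.157),-.225)])
print(proj("top",[[*hd(.85),.109],[*cl(0,0),.014]]),proj("side",[[*hd(.85),.109],[*cl(0,0),.014]]))
E
```

```text
[0.55366459 0.04112571] [0.46082567 0.02544337] [0.45115358 0.19384602]
kettle base [ 0.64062324 -0.20407865  0.        ] top near [ 0.75702465 -0.14171613  0.2       ] box [0.67032025 0.14216046 0.05      ]
[92.4, -389.0, 513.8] [-0.09, -0.0, 0.002]
[145.4, -388.9, 513.8] [-0.09, -0.0, 0.002]
[[306.44339497 237.92262316]
 [342.95167244 286.17096202]] [[312.68873951 241.17378259]
 [319.59031543 297.74134648]]
```

Call:
step_arm([
  {"xyz":[0,-40,55],"turn":[-0.09,0,0],"grip":34},
  {"xyz":[5,-80,105],"turn":[-0.09,0,0],"grip":34},
  {"xyz":[10,-120,158],"turn":[-0.09,0,0],"grip":34},
  {"xyz":[20,-160,211],"turn":[-0.09,0,0],"grip":34},
  {"xyz":[30,-200,264],"turn":[-0.09,0,0],"grip":34},
  {"xyz":[45,-240,317],"turn":[-0.09,0,0],"grip":34},
  {"xyz":[60,-280,370],"turn":[-0.09,0,0],"grip":34},
  {"xyz":[70,-320,423],"turn":[-0.09,0,0],"grip":34},
  {"xyz":[80,-360,475],"turn":[-0.09,0,0],"grip":34},
  {"xyz":[85,-389,514],"turn":[-0.09,0,0],"grip":34},
  {"xyz":[85,-389,514],"turn":[-0.09,0,0],"grip":34},
  {"xyz":[85,-389,514],"turn":[-0.09,0,0],"grip":34},
])

```text
t: 1.6
tool_pos: [0.5543, 0.0397, 0.2167]
orientation: [0.179, 1.565, -0.179]
force: [0.0, -0.2, 0.4]
opening: 0.0341
```

Run:
```python
from h import *
p,r,s=pose();print(s["t"],p,s["opening"],s["force"])
rows([((*hd(0),.157),-.225)])
t=snap("top","t1");sd=snap("side","s1")
a=cv2.resize(t[190:320,270:400],(520,520),interpolation=cv2.INTER_CUBIC);b=cv2.resize(sd[170:320,255:405],(520,520),interpolation=cv2.INTER_CUBIC)
cv2.imwrite("pics/v1.png",cv2.resize(np.hstack([a,b]),(800,400)))
```

```text
1.6 [0.5542697  0.03973876 0.21673264] 0.03407682201650746 [ 0.03838892 -0.22428062  0.36110276]
[59.7, 1.2, -0.8] [-0.003, -0.002, 0.0]
```

View pics/v1.png

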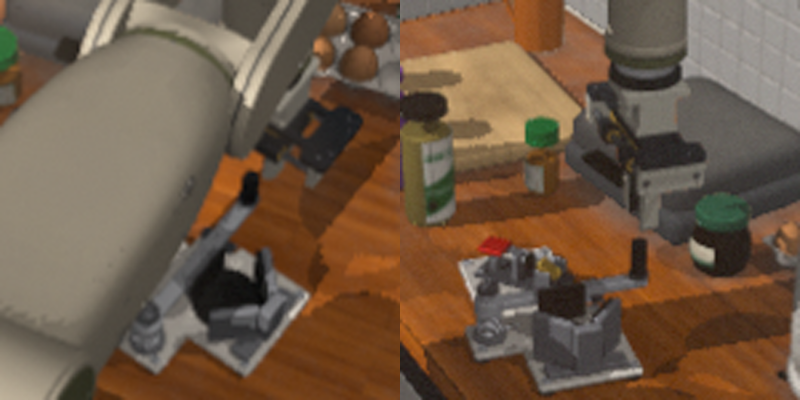

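The picture shows the fingers above and in line with the handle post, at (640,255) in the right half. Next is the descent.

Call:
step_arm([
  {"xyz":[20,1,-1],"turn":[0,0,0],"grip":34},
  {"xyz":[35,1,-1],"turn":[0,0,0],"grip":34},
  {"xyz":[48,1,-1],"turn":[0,0,0],"grip":34},
  {"xyz":[59,1,-1],"turn":[0,0,0],"grip":34},
  {"xyz":[59,1,-1],"turn":[0,0,0],"grip":28},
  {"xyz":[59,1,-1],"turn":[0,0,0],"grip":28},
])

```text
t: 2.45
tool_pos: [0.5536, 0.0426, 0.1592]
orientation: [0.177, 1.563, -0.177]
force: [-0.2, -1.4, 0.8]
opening: 0.0282
```

Run:
```python
from h import *
p,r,s=pose();print(s["t"],p,s["opening"],s["force"])
rows([((*hd(x,.005),.157),-.225+x) for x in np.arange(.04,.66,.055)])
```

```text
2.45 [0.55362515 0.04264633 0.15915929] 0.028166193696214176 [-0.17559771 -1.39737618  0.76066469]
[2.2, 10.4, 0.0] [-0.04, 0.001, -0.0]
[2.2, 19.8, -0.9] [-0.095, 0.001, -0.0]
[2.2, 29.2, -2.3] [-0.15, 0.001, -0.0]
[2.2, 38.4, -4.2] [-0.205, 0.001, -0.0]
[2.2, 47.6, -6.7] [-0.26, 0.001, 0.0]
[2.2, 56.6, -9.6] [-0.315, 0.001, 0.0]
[2.2, 65.4, -13.1] [-0.37, 0.001, 0.0]
[2.2, 74.0, -17.0] [-0.425, 0.001, 0.0]
[2.2, 82.4, -21.4] [-0.48, 0.001, 0.0]
[2.1, 90.5, -26.2] [-0.535, 0.001, 0.0]
[2.1, 98.4, -31.5] [-0.59, 0.001, 0.0]
[2.1, 105.9, -37.2] [-0.645, 0.001, 0.0]
```

Call:
step_arm([
  {"xyz":[0,5,0],"turn":[-0.02,0,0],"grip":28},
  {"xyz":[0,10,0],"turn":[-0.04,0,0],"grip":28},
  {"xyz":[0,15,-0.5],"turn":[-0.07,0,0],"grip":28},
  {"xyz":[0,20,-1],"turn":[-0.1,0,0],"grip":28},
  {"xyz":[0,25,-1.5],"turn":[-0.12,0,0],"grip":28},
  {"xyz":[0,30,-2.5],"turn":[-0.15,0,0],"grip":28},
])

```text
t: 3.2
tool_pos: [0.5575, 0.0716, 0.1592]
orientation: [0.056, 1.57, -0.06]
force: [-3.1, -6.6, -0.3]
opening: 0.0282
```

```bash
cat > st.py <<'E'
from h import *
import sys
p,r,s=pose();d=p[:2]-PIV;psi=np.arctan2(r.as_matrix()[1,2],r.as_matrix()[0,2])
y=r.as_matrix()[:,1];h=p[:2]-y[:2]*(s["opening"]/2-.009);dh=h-PIV
print("t%.2f"%s["t"],p.round(4),"psi%.3f"%psi,"open%.4f"%s["opening"],"Ftool(x,y,z)",r.inv().apply(s["force"]).round(2),"handle est r%.4f th%.3f"%(np.hypot(*dh),np.arctan2(dh[1],dh[0])-YAW))
if len(sys.argv)>2:
    rows([((*hd(x,.005),.158),-.225+x) for x in np.arange(*map(float,sys.argv[1:4]))])
E
python3 st.py .18 .72 .045
```

```text
t3.20 [0.5575 0.0716 0.1592] psi-0.074 open0.0282 Ftool(x,y,z) [ 0.28 -6.79 -2.56] handle est r0.1717 th0.149
[1.2, 5.2, 0.1] [-0.029, -0.0, 0.002]
[1.1, 12.9, -0.5] [-0.074, -0.0, 0.002]
[1.1, 20.6, -1.5] [-0.119, -0.0, 0.002]
[1.1, 28.3, -2.8] [-0.164, -0.0, 0.002]
[1.1, 35.8, -4.4] [-0.209, -0.0, 0.002]
[1.1, 43.3, -6.4] [-0.254, -0.0, 0.002]
[1.1, 50.7, -8.8] [-0.299, -0.0, 0.002]
[1.0, 58.0, -11.4] [-0.344, -0.0, 0.002]
[1.0, 65.1, -14.4] [-0.389, -0.001, 0.002]
[1.0, 72.1, -17.7] [-0.434, -0.001, 0.002]
[1.0, 79.0, -21.3] [-0.479, -0.001, 0.002]
[1.0, 85.6, -25.2] [-0.524, -0.001, 0.002]
[1.0, 92.1, -29.4] [-0.569, -0.001, 0.002]
```

Call:
step_arm([
  {"xyz":[0,7,0],"turn":[-0.04,0,0],"grip":28},
  {"xyz":[0,14,-0.5],"turn":[-0.08,0,0],"grip":28},
  {"xyz":[0,21,-1.5],"turn":[-0.12,0,0],"grip":28},
  {"xyz":[0,28,-3],"turn":[-0.16,0,0],"grip":28},
  {"xyz":[0,36,-4.5],"turn":[-0.21,0,0],"grip":28},
  {"xyz":[0,43,-6.5],"turn":[-0.25,0,0],"grip":28},
  {"xyz":[0,51,-9],"turn":[-0.3,0,0],"grip":28},
  {"xyz":[0,58,-11.5],"turn":[-0.34,0,0],"grip":28},
  {"xyz":[0,65,-14.5],"turn":[-0.39,0,0],"grip":28},
  {"xyz":[0,72,-17.5],"turn":[-0.43,0,0],"grip":28},
  {"xyz":[0,79,-21],"turn":[-0.48,0,0],"grip":28},
])

```text
t: 4.58
tool_pos: [0.5424, 0.1512, 0.159]
orientation: [-0.321, 1.549, 0.316]
force: [-3.6, -12.4, 0.2]
opening: 0.028
```

```bash
python3 st.py .64 1.02 .018
```

```text
t4.58 [0.5424 0.1512 0.159 ] psi0.407 open0.0280 Ftool(x,y,z) [ -0.15 -10.    -8.23] handle est r0.1720 th0.626
[1.0, 2.4, -0.0] [-0.008, -0.002, 0.003]
[1.0, 5.5, -0.2] [-0.026, -0.002, 0.003]
[1.0, 8.6, -0.4] [-0.044, -0.002, 0.003]
[1.0, 11.7, -0.6] [-0.062, -0.002, 0.003]
[1.0, 14.8, -0.9] [-0.08, -0.002, 0.003]
[1.0, 17.8, -1.3] [-0.098, -0.002, 0.003]
[1.0, 20.9, -1.7] [-0.116, -0.002, 0.003]
[0.9, 24.0, -2.2] [-0.134, -0.002, 0.003]
[0.9, 27.0, -2.7] [-0.152, -0.002, 0.003]
[0.9, 30.1, -3.3] [-0.17, -0.002, 0.003]
[0.9, 33.1, -4.0] [-0.188, -0.002, 0.003]
[0.9, 36.1, -4.7] [-0.206, -0.002, 0.003]
[0.9, 39.1, -5.4] [-0.224, -0.002, 0.003]
[0.9, 42.1, -6.2] [-0.242, -0.002, 0.003]
[0.9, 45.1, -7.1] [-0.26, -0.002, 0.003]
[0.9, 48.0, -8.0] [-0.278, -0.002, 0.003]
[0.9, 51.0, -9.0] [-0.296, -0.002, 0.003]
[0.9, 53.9, -10.0] [-0.314, -0.002, 0.003]
[0.9, 56.8, -11.0] [-0.332, -0.002, 0.003]
[0.9, 59.7, -12.2] [-0.35, -0.002, 0.003]
[0.9, 62.6, -13.3] [-0.368, -0.003, 0.002]
[0.8, 65.4, -14.6] [-0.386, -0.003, 0.002]
```

Call:
step_arm([
  {"xyz":[0,4,-2],"turn":[-0.02,0,0],"grip":28},
  {"xyz":[0,8,-3],"turn":[-0.045,0,0],"grip":28},
  {"xyz":[0,12,-3.5],"turn":[-0.07,0,0],"grip":28},
  {"xyz":[0,15,-3.5],"turn":[-0.08,0,0],"grip":28},
  {"xyz":[0,15,-3.5],"turn":[-0.08,0,0],"grip":28},
])

```text
t: 5.2
tool_pos: [0.5349, 0.1643, 0.1594]
orientation: [-0.382, 1.534, 0.378]
force: [6.5, -6.0, -6.0]
opening: 0.0281
```

```bash
python3 st.py .70 .9 .018
```

```text
t5.20 [0.5349 0.1643 0.1594] psi0.485 open0.0281 Ftool(x,y,z) [ 6.02 -8.37  2.93] handle est r0.1712 th0.713
[1.4, -2.3, 0.8] [0.01, 0.002, 0.003]
[1.4, 0.8, 0.7] [-0.008, 0.002, 0.003]
[1.4, 3.9, 0.6] [-0.026, 0.002, 0.003]
[1.4, 7.0, 0.4] [-0.044, 0.002, 0.003]
[1.4, 10.1, 0.2] [-0.062, 0.002, 0.003]
[1.4, 13.1, -0.1] [-0.08, 0.002, 0.003]
[1.4, 16.2, -0.5] [-0.098, 0.002, 0.003]
[1.3, 19.3, -0.9] [-0.116, 0.002, 0.003]
[1.3, 22.4, -1.4] [-0.134, 0.002, 0.003]
[1.3, 25.4, -1.9] [-0.152, 0.002, 0.003]
[1.3, 28.4, -2.5] [-0.17, 0.002, 0.003]
[1.3, 31.5, -3.2] [-0.188, 0.002, 0.003]
```

Call:
step_arm([
  {"xyz":[0,1.5,0],"turn":[-0.01,0,0],"grip":28},
  {"xyz":[0,3,0],"turn":[-0.018,0,0],"grip":28},
  {"xyz":[0,3,0],"turn":[-0.018,0,0],"grip":28},
])

```text
t: 5.58
tool_pos: [0.5335, 0.1666, 0.1594]
orientation: [-0.397, 1.532, 0.392]
force: [6.9, -7.3, -5.0]
opening: 0.0285
```

```bash
python3 st.py
```

```text
t5.58 [0.5335 0.1666 0.1594] psi0.503 open0.0285 Ftool(x,y,z) [ 5.08 -9.7   2.56] handle est r0.1712 th0.728
```

Call:
step_arm([
  {"xyz":[0,1.5,0],"turn":[-0.01,0,0],"grip":28},
  {"xyz":[0,3,0],"turn":[-0.018,0,0],"grip":28},
  {"xyz":[0,3,0],"turn":[-0.018,0,0],"grip":28},
])

```text
t: 5.95
tool_pos: [0.5318, 0.1694, 0.1594]
orientation: [-0.41, 1.529, 0.406]
force: [4.7, -7.1, -5.0]
opening: 0.0284
```

```bash
python3 st.py
```

```text
t5.95 [0.5318 0.1694 0.1594] psi0.521 open0.0284 Ftool(x,y,z) [ 4.98 -8.51  0.57] handle est r0.1713 th0.747
```

Call:
step_arm([
  {"xyz":[0,1.5,0],"turn":[-0.01,0,0],"grip":28},
  {"xyz":[0,3,0],"turn":[-0.018,0,0],"grip":28},
  {"xyz":[0,3,0],"turn":[-0.018,0,0],"grip":28},
])

```text
t: 6.32
tool_pos: [0.5302, 0.172, 0.1593]
orientation: [-0.425, 1.527, 0.42]
force: [4.7, -6.1, -4.4]
opening: 0.0281
```

```bash
python3 st.py
```

```text
t6.33 [0.5302 0.172  0.1593] psi0.539 open0.0281 Ftool(x,y,z) [ 4.42 -7.64  0.95] handle est r0.1713 th0.766
```

Call:
step_arm([
  {"xyz":[0,1.5,0],"turn":[-0.01,0,0],"grip":28},
  {"xyz":[0,3,0],"turn":[-0.018,0,0],"grip":28},
  {"xyz":[0,3,0],"turn":[-0.018,0,0],"grip":28},
])

```text
t: 6.7
tool_pos: [0.5286, 0.1745, 0.1594]
orientation: [-0.439, 1.524, 0.434]
force: [5.4, -7.9, -3.4]
opening: 0.0279
```

```bash
python3 st.py
```

```text
t6.70 [0.5286 0.1745 0.1594] psi0.557 open0.0279 Ftool(x,y,z) [ 3.39 -9.54  0.37] handle est r0.1713 th0.784
```

Call:
step_arm([
  {"xyz":[0,1.5,0],"turn":[-0.01,0,0],"grip":28},
  {"xyz":[0,3,0],"turn":[-0.018,0,0],"grip":28},
  {"xyz":[0,3,0],"turn":[-0.018,0,0],"grip":28},
])

```text
t: 7.08
tool_pos: [0.5269, 0.1772, 0.1593]
orientation: [-0.453, 1.522, 0.449]
force: [2.8, -7.2, -3.3]
opening: 0.0284
```

```bash
python3 st.py
```

```text
t7.08 [0.5269 0.1772 0.1593] psi0.575 open0.0284 Ftool(x,y,z) [ 3.36 -7.61 -1.56] handle est r0.1713 th0.801
```

Call:
step_arm([
  {"xyz":[0,1,0],"turn":[-0.006,0,0],"grip":28},
  {"xyz":[0,2,0],"turn":[-0.012,0,0],"grip":28},
  {"xyz":[0,2,0],"turn":[-0.012,0,0],"grip":28},
])

```text
t: 7.45
tool_pos: [0.5257, 0.179, 0.1593]
orientation: [-0.462, 1.52, 0.458]
force: [2.7, -7.2, -2.6]
opening: 0.0282
```

```bash
python3 st.py
```

```text
t7.45 [0.5257 0.179  0.1593] psi0.587 open0.0282 Ftool(x,y,z) [ 2.58 -7.48 -1.72] handle est r0.1714 th0.814
```

Call:
step_arm([
  {"xyz":[0,1,0],"turn":[-0.006,0,0],"grip":28},
  {"xyz":[0,2,0],"turn":[-0.012,0,0],"grip":28},
  {"xyz":[0,2,0],"turn":[-0.012,0,0],"grip":28},
])

```text
t: 7.82
tool_pos: [0.5246, 0.1804, 0.1593]
orientation: [-0.471, 1.518, 0.467]
force: [2.9, -8.2, -1.5]
opening: 0.028
```

```bash
python3 st.py
```

```text
t7.83 [0.5246 0.1804 0.1593] psi0.599 open0.0280 Ftool(x,y,z) [ 1.53 -8.41 -2.28] handle est r0.1714 th0.825
```

Call:
step_arm([
  {"xyz":[0,1,0],"turn":[-0.006,0,0],"grip":28},
  {"xyz":[0,2,0],"turn":[-0.012,0,0],"grip":28},
  {"xyz":[0,2,0],"turn":[-0.012,0,0],"grip":28},
])

```text
t: 8.2
tool_pos: [0.5234, 0.182, 0.1593]
orientation: [-0.481, 1.516, 0.477]
force: [3.5, -7.4, -2.4]
opening: 0.028
```

```bash
python3 st.py
```

```text
t8.20 [0.5234 0.182  0.1593] psi0.611 open0.0280 Ftool(x,y,z) [ 2.41 -8.07 -1.4 ] handle est r0.1714 th0.837
```

Call:
step_arm([
  {"xyz":[0,1,0],"turn":[-0.006,0,0],"grip":28},
  {"xyz":[0,2,0],"turn":[-0.012,0,0],"grip":28},
  {"xyz":[0,2,0],"turn":[-0.012,0,0],"grip":28},
])

```text
t: 8.57
tool_pos: [0.5225, 0.1833, 0.1593]
orientation: [-0.491, 1.514, 0.485]
force: [4.8, -10.0, -2.8]
opening: 0.0283
```

```bash
python3 st.py
```

```text
t8.57 [0.5225 0.1833 0.1593] psi0.623 open0.0283 Ftool(x,y,z) [  2.85 -10.91  -1.88] handle est r0.1714 th0.845
```

Call:
step_arm([
  {"xyz":[0,1,0],"turn":[-0.006,0,0],"grip":28},
  {"xyz":[0,1.5,0],"turn":[-0.009,0,0],"grip":28},
  {"xyz":[0,1.5,0],"turn":[-0.009,0,0],"grip":28},
])

```text
t: 8.95
tool_pos: [0.5218, 0.1841, 0.1593]
orientation: [-0.498, 1.512, 0.491]
force: [5.7, -12.1, -3.7]
opening: 0.0286
```

```bash
python3 st.py
```

```text
t8.95 [0.5218 0.1841 0.1593] psi0.632 open0.0286 Ftool(x,y,z) [  3.73 -13.11  -2.6 ] handle est r0.1714 th0.850
```

The force is about 5 N above the drawing level, which is more than the slope should give. I test for the catch by easing back.

Call:
step_arm([
  {"xyz":[0,-2,0],"turn":[0,0,0],"grip":28},
  {"xyz":[0,-4,0],"turn":[0,0,0],"grip":28},
  {"xyz":[0,-6,0],"turn":[0,0,0],"grip":28},
  {"xyz":[0,-8,0],"turn":[0,0,0],"grip":28},
  {"xyz":[0,-8,0],"turn":[0,0,0],"grip":28},
])

```text
t: 9.57
tool_pos: [0.5258, 0.1797, 0.1594]
orientation: [-0.495, 1.512, 0.495]
force: [1.1, -2.4, 0.7]
opening: 0.0279
```

```bash
python3 st.py
```

```text
t9.57 [0.5258 0.1797 0.1594] psi0.632 open0.0279 Ftool(x,y,z) [-0.65 -2.6  -0.59] handle est r0.1721 th0.818
```

Call:
step_arm([
  {"xyz":[0,-1.5,0],"turn":[0,0,0],"grip":28},
  {"xyz":[0,-3,0],"turn":[0,0,0],"grip":28},
  {"xyz":[0,-3,0],"turn":[0,0,0],"grip":28},
])

```text
t: 9.95
tool_pos: [0.5271, 0.1773, 0.1587]
orientation: [-0.495, 1.513, 0.495]
force: [-0.9, 0.4, -1.0]
opening: 0.0283
```

```bash
python3 st.py
python3 - <<'E'
from h import *
t=snap("top","t2");sd=snap("side","s2")
a=cv2.resize(t[215:315,270:370],(400,400),interpolation=cv2.INTER_CUBIC);b=cv2.resize(sd[205:325,255:375],(400,400),interpolation=cv2.INTER_CUBIC)
cv2.imwrite("pics/v2.png",np.hstack([a,b]))
E
```

```text
t9.95 [0.5271 0.1773 0.1587] psi0.632 open0.0283 Ftool(x,y,z) [ 0.98  0.81 -0.47] handle est r0.1719 th0.801
```

View pics/v2.png

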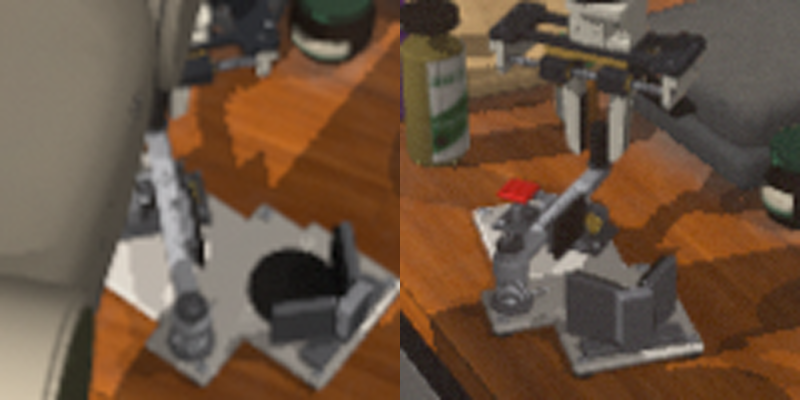

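The picture shows the arm swung back with the shoe beside the brass catch, at (585,225) in the right half. The fingers straddle the handle at (600,145) without force, so the arm is caught. I lift off.

Call:
step_arm([
  {"xyz":[0,1,0],"turn":[0,0,0],"grip":42},
  {"xyz":[0,1,0],"turn":[0,0,0],"grip":42},
  {"xyz":[-20,1,0],"turn":[0,0,0],"grip":42},
  {"xyz":[-50,1,0],"turn":[0,0,0],"grip":42},
  {"xyz":[-85,1,0],"turn":[0,0,0],"grip":93},
  {"xyz":[-120,1,0],"turn":[0,0,0],"grip":93},
  {"xyz":[-120,1,0],"turn":[0,0,0],"grip":93},
])

```text
t: 10.92
tool_pos: [0.5283, 0.1785, 0.2844]
orientation: [-0.495, 1.505, 0.494]
force: [0.4, 0.8, -0.4]
opening: 0.0672
```

```bash
python3 st.py
python3 - <<'E'
from h import *
np.set_printoptions(precision=4,suppress=True)
print("q",pose()[2]["q"])
print("purple",plane("top",208,219,.165),plane("side",248,200,.165),"spice",plane("top",268,203,.098),plane("side",308,216,.098))
print("handle px closed/open",proj("side",[[*hd(.84),.109]]))
t0=cv2.imread("pics/top0.png");t=snap("top","t3");sd=snap("side","s3")
a=cv2.resize(t0[190:290,190:290],(400,400),interpolation=cv2.INTER_CUBIC);b=cv2.resize(sd[175:315,235:375],(400,400),interpolation=cv2.INTER_CUBIC)
cv2.imwrite("pics/v3.png",np.hstack([a,b]))
E
```

```text
t10.93 [0.5283 0.1785 0.2844] psi0.632 open0.0672 Ftool(x,y,z) [0.36 0.45 0.81] handle est r0.1757 th0.692
q [ 0.2339  0.0188  1.6389  0.      1.4756 -1.9691]
purple [0.4345 0.4727 0.165 ] [0.4254 0.443  0.165 ] spice [0.6026 0.3547 0.098 ] [0.6047 0.3537 0.098 ]
handle px closed/open [[313.1899 241.2893]]
```

View pics/v3.png

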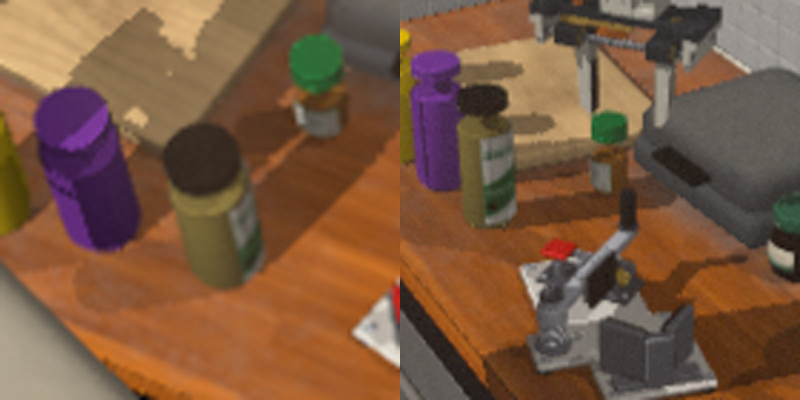

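The arm is caught and stands free in the picture, with its handle at right-half (628,205). The jar is next, taken with its jaw axis clear of the purple jar.

Run:
```python
from h import *
rows([((.449,.368,.283),1.0),((.449,.368,.18),1.0)])
```

```text
[-3.1, 199.2, 49.5] [-0.368, 0.002, 0.001]
[99.9, 199.2, 49.3] [-0.368, 0.002, 0.001]
```

Call:
step_arm([
  {"xyz":[0,35,8],"turn":[-0.12,0,0],"grip":93},
  {"xyz":[0,80,20],"turn":[-0.25,0,0],"grip":93},
  {"xyz":[0,130,32],"turn":[-0.37,0,0],"grip":93},
  {"xyz":[0,170,42],"turn":[-0.37,0,0],"grip":93},
  {"xyz":[0,199,49],"turn":[-0.37,0,0],"grip":93},
  {"xyz":[0,199,49],"turn":[-0.37,0,0],"grip":93},
  {"xyz":[0,199,49],"turn":[-0.37,0,0],"grip":93},
])

```text
t: 11.9
tool_pos: [0.4482, 0.3669, 0.2777]
orientation: [-0.782, 1.428, 0.781]
force: [0.1, -0.5, -0.3]
opening: 0.0931
```

```bash
python3 st.py
python3 - <<'E'
from h import *
rows([((.449,.368,.18),1.0)])
p,r,s=pose();print("tcp axis at z.1 px",proj("top",[p-[0,0,.084]]),proj("side",[p-[0,0,.084]]))
t=snap("top","t4");sd=snap("side","s4")
a=cv2.resize(t[160:290,190:320],(400,400),interpolation=cv2.INTER_CUBIC);b=cv2.resize(sd[145:275,205:335],(400,400),interpolation=cv2.INTER_CUBIC)
cv2.imwrite("pics/v4.png",np.hstack([a,b]))
E
```

```text
t11.90 [0.4482 0.3669 0.2777] psi1.002 open0.0931 Ftool(x,y,z) [ 0.29 -0.34 -0.32] handle est r0.2832 th1.458
[97.7, -0.1, 1.6] [0.002, -0.002, -0.0]
tcp axis at z.1 px [[238.77770126 222.08938301]] [[263.31196803 199.32636223]]
```

View pics/v4.png

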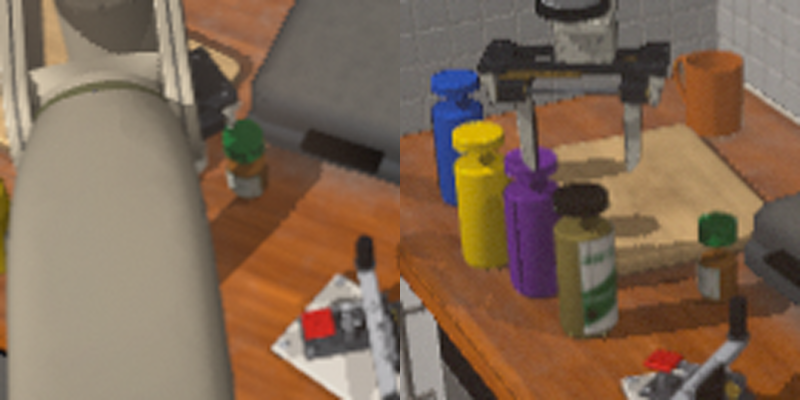

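The fingertips at (530,165) and (632,165) sit symmetrically about the lid at (581,190). I descend.

Call:
step_arm([
  {"xyz":[20,0,1.5],"turn":[0,0,0],"grip":93},
  {"xyz":[40,0,1.5],"turn":[0,0,0],"grip":93},
  {"xyz":[60,0,1.5],"turn":[0,0,0],"grip":93},
  {"xyz":[80,0,1.5],"turn":[0,0,0],"grip":93},
  {"xyz":[97,0,1.5],"turn":[0,0,0],"grip":93},
  {"xyz":[97,0,1.5],"turn":[0,0,0],"grip":93},
])

```text
t: 12.75
tool_pos: [0.4483, 0.3682, 0.1795]
orientation: [-0.782, 1.429, 0.781]
force: [0.0, 0.3, 0.1]
opening: 0.093
```

Call:
step_arm([
  {"xyz":[0,0,0],"turn":[0,0,0],"grip":75},
  {"xyz":[0,0,0],"turn":[0,0,0],"grip":70},
  {"xyz":[0,0,0],"turn":[0,0,0],"grip":64},
  {"xyz":[0,0,0],"turn":[0,0,0],"grip":55},
  {"xyz":[0,0,0],"turn":[0,0,0],"grip":55},
  {"xyz":[0,0,0],"turn":[0,0,0],"grip":55},
], force=30)

```text
t: 13.5
tool_pos: [0.4493, 0.3693, 0.1824]
orientation: [-0.781, 1.425, 0.782]
force: [-3.0, 2.5, 5.3]
opening: 0.0644
```

```bash
python3 st.py
```

```text
t13.50 [0.4493 0.3693 0.1824] psi1.002 open0.0644 Ftool(x,y,z) [-5.35  3.88  0.45] handle est r0.2894 th1.505
```

Call:
step_arm([
  {"xyz":[-15,0,0],"turn":[0,0,0],"grip":55},
  {"xyz":[-40,0,0],"turn":[0,0,0],"grip":55},
  {"xyz":[-75,0,0],"turn":[0,0,0],"grip":55},
  {"xyz":[-110,0,0],"turn":[0,0,0],"grip":55},
  {"xyz":[-130,0,0],"turn":[0,0,0],"grip":55},
  {"xyz":[-130,0,0],"turn":[0,0,0],"grip":55},
])

```text
t: 14.25
tool_pos: [0.4498, 0.369, 0.3132]
orientation: [-0.781, 1.423, 0.781]
force: [0.5, 0.7, -6.9]
opening: 0.0642
```

```bash
python3 st.py
python3 - <<'E'
from h import *
print(cl(0,.009)); rows([((*cl(0,.009),.311),.6)])
E
```

```text
t14.25 [0.4498 0.369  0.3132] psi1.002 open0.0642 Ftool(x,y,z) [ 6.88 -0.04  0.9 ] handle est r0.2893 th1.504
[0.46283363 0.03421652]
[1.8, -191.3, -275.1] [0.402, 0.003, 0.001]
```

Call:
step_arm([
  {"xyz":[0,-12,-17],"turn":[0.05,0,0],"grip":55},
  {"xyz":[0,-34,-49],"turn":[0.1,0,0],"grip":55},
  {"xyz":[0,-56,-81],"turn":[0.16,0,0],"grip":55},
  {"xyz":[0,-78,-112],"turn":[0.22,0,0],"grip":55},
  {"xyz":[0,-100,-144],"turn":[0.28,0,0],"grip":55},
  {"xyz":[0,-122,-176],"turn":[0.34,0,0],"grip":55},
  {"xyz":[0,-144,-207],"turn":[0.4,0,0],"grip":55},
  {"xyz":[0,-166,-239],"turn":[0.4,0,0],"grip":55},
  {"xyz":[0,-183,-263],"turn":[0.4,0,0],"grip":55},
  {"xyz":[0,-191,-275],"turn":[0.4,0,0],"grip":55},
  {"xyz":[0,-191,-275],"turn":[0.4,0,0],"grip":55},
  {"xyz":[0,-191,-275],"turn":[0.4,0,0],"grip":55},
])

```text
t: 15.75
tool_pos: [0.4618, 0.0347, 0.3111]
orientation: [-0.471, 1.52, 0.472]
force: [0.0, -0.0, -6.7]
opening: 0.0643
```

```bash
python3 st.py
python3 - <<'E'
from h import *
rows([((*cl(0,.009),.206),.6)])
sd=snap("side","s5")
im=sd.copy()
for P in [[*cl(0,0),.014],[*cl(0,.009),.014]]:
    u,v=proj("side",[P])[0];print(u,v)
p,_,_=pose()
b=cv2.resize(sd[180:330,250:400],(600,600),interpolation=cv2.INTER_CUBIC)
for P,c in [((*cl(0,0),.014),(0,255,0)),((p[0],p[1],.13),(255,0,255)),((*hd(.84),.109),(255,0,0))]:
    u,v=proj("side",[P])[0];cv2.circle(b,(int((u-250+.5)*4),int((v-180+.5)*4)),4,c,-1)
cv2.imwrite("pics/v5.png",b)
E
```

```text
t15.75 [0.4618 0.0347 0.3111] psi0.602 open0.0643 Ftool(x,y,z) [ 6.72 -0.06  0.02] handle est r0.1094 th-0.398
[105.1, -1.1, 0.6] [0.002, -0.001, -0.001]
319.5903154288919 297.7413464847563
318.68987902198086 296.003125772999
```

View pics/v5.png

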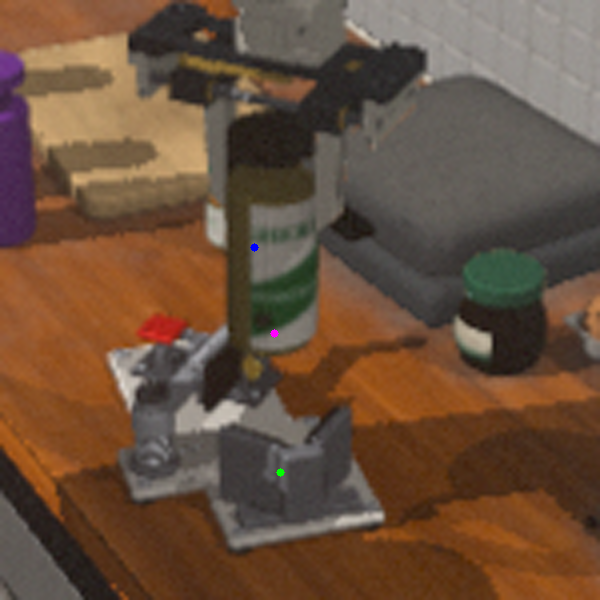

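The jar hangs upright at (275,240). Its foot, with centre marked at (275,333), is over the vee and in front of the caught arm. I lower it.

Call:
step_arm([
  {"xyz":[15,0,0],"turn":[0,0,0],"grip":55},
  {"xyz":[40,0,0],"turn":[0,0,0],"grip":55},
  {"xyz":[65,0,0],"turn":[0,0,0],"grip":55},
  {"xyz":[85,0,0],"turn":[0,0,0],"grip":55},
  {"xyz":[98,0,0],"turn":[0,0,0],"grip":55},
  {"xyz":[105,0,0],"turn":[0,0,0],"grip":55},
  {"xyz":[105,0,0],"turn":[0,0,0],"grip":55},
])

```text
t: 16.68
tool_pos: [0.462, 0.0343, 0.2065]
orientation: [-0.472, 1.519, 0.472]
force: [0.3, 0.5, -5.8]
opening: 0.0643
```

Call:
step_arm([
  {"xyz":[2,0,0],"turn":[0,0,0],"grip":55},
  {"xyz":[4,0,0],"turn":[0,0,0],"grip":55},
  {"xyz":[6,0,0],"turn":[0,0,0],"grip":55},
  {"xyz":[8,0,0],"turn":[0,0,0],"grip":55},
  {"xyz":[8,0,0],"turn":[0,0,0],"grip":55},
])

```text
t: 17.3
tool_pos: [0.4619, 0.0342, 0.1985]
orientation: [-0.472, 1.519, 0.472]
force: [0.7, 0.3, -6.5]
opening: 0.0642
```

Call:
step_arm([
  {"xyz":[1,0,0],"turn":[0,0,0],"grip":55},
  {"xyz":[2,0,0],"turn":[0,0,0],"grip":55},
  {"xyz":[3,0,0],"turn":[0,0,0],"grip":55},
  {"xyz":[3,0,0],"turn":[0,0,0],"grip":55},
])

```text
t: 17.8
tool_pos: [0.4624, 0.0344, 0.1964]
orientation: [-0.472, 1.518, 0.472]
force: [-1.5, 1.3, 1.7]
opening: 0.0643
```

It has touched down: the vertical force went from -6.5 to +1.7 N at the expected height. I release and rise.

Call:
step_arm([
  {"xyz":[0,0,0],"turn":[0,0,0],"grip":68},
  {"xyz":[0,0,0],"turn":[0,0,0],"grip":74},
  {"xyz":[0,0,0],"turn":[0,0,0],"grip":84},
  {"xyz":[0,0,0],"turn":[0,0,0],"grip":93},
  {"xyz":[0,0,0],"turn":[0,0,0],"grip":93},
  {"xyz":[-20,0,0],"turn":[0,0,0],"grip":93},
  {"xyz":[-50,0,0],"turn":[0,0,0],"grip":93},
  {"xyz":[-80,0,0],"turn":[0,0,0],"grip":93},
  {"xyz":[-100,0,0],"turn":[0,0,0],"grip":93},
  {"xyz":[-100,0,0],"turn":[0,0,0],"grip":93},
])

```text
t: 19.05
tool_pos: [0.463, 0.0342, 0.2975]
orientation: [-0.472, 1.515, 0.47]
force: [-1.1, -0.6, -0.2]
opening: 0.0931
```

```bash
python3 st.py
python3 - <<'E'
from h import *
pad=cl(-.047,.162);print(pad)
rows([((*pad,.25),.4),((*pad,.2),.4),((*pad,.142),.4)])
sd=snap("side","s6")
b=cv2.resize(sd[180:330,250:400],(600,600),interpolation=cv2.INTER_CUBIC)
for P,c in [((*cl(0,.009),.179),(255,0,255)),((*pad,.052),(255,255,0))]:
    u,v=proj("side",[P])[0];cv2.circle(b,(int((u-250+.5)*4),int((v-180+.5)*4)),3,c,-1)
cv2.imwrite("pics/v6.png",b)
E
```

```text
t19.05 [0.463  0.0342 0.2975] psi0.602 open0.0931 Ftool(x,y,z) [ 0.24  0.09 -1.23] handle est r0.1244 th-0.435
[0.45115358 0.19384602]
[47.4, 138.4, 80.5] [0.202, 0.003, 0.002]
[97.4, 138.5, 80.4] [0.202, 0.003, 0.002]
[155.4, 138.6, 80.2] [0.202, 0.003, 0.002]
```

View pics/v6.png

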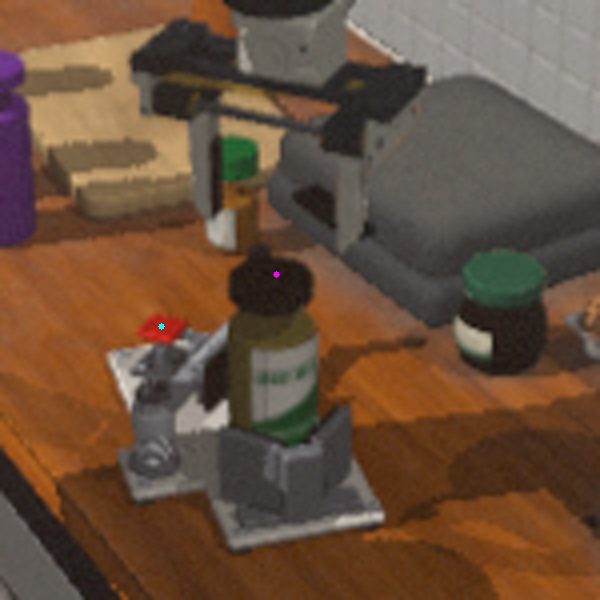

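The jar stands upright in the vee with its lid at (272,285), and the arm is still back. The computed pad point falls in the middle of the red pad at (161,327). I go over to press it.

Run:
```python
from h import *
pad=cl(-.047,.162)
rows([((*pad,.2975),1.1),((*pad,.15),1.1)])
```

```text
[-1.6, 137.9, 81.2] [-0.498, 0.001, 0.001]
[145.9, 138.0, 81.0] [-0.498, 0.001, 0.001]
```

Call:
step_arm([
  {"xyz":[-5,25,15],"turn":[-0.1,0,0],"grip":93},
  {"xyz":[-5,60,35],"turn":[-0.22,0,0],"grip":93},
  {"xyz":[-3,95,56],"turn":[-0.34,0,0],"grip":40},
  {"xyz":[0,125,74],"turn":[-0.45,0,0],"grip":0},
  {"xyz":[10,138,81],"turn":[-0.5,0,0],"grip":0},
  {"xyz":[40,138,81],"turn":[-0.5,0,0],"grip":0},
  {"xyz":[75,138,81],"turn":[-0.5,0,0],"grip":0},
  {"xyz":[110,138,81],"turn":[-0.5,0,0],"grip":0},
  {"xyz":[135,138,81],"turn":[-0.5,0,0],"grip":0},
  {"xyz":[145,138,81],"turn":[-0.5,0,0],"grip":0},
  {"xyz":[145,138,81],"turn":[-0.5,0,0],"grip":0},
])

```text
t: 20.48
tool_pos: [0.4501, 0.1933, 0.1498]
orientation: [-0.857, 1.397, 0.858]
force: [0.7, -0.1, 1.0]
opening: 0.0075
```

```bash
python3 st.py
python3 - <<'E'
from h import *
rows([((*cl(-.047,.162),.136),1.1)])
E
```

```text
t20.48 [0.4501 0.1933 0.1498] psi1.102 open0.0075 Ftool(x,y,z) [-0.98 -0.69  0.25] handle est r0.1305 th1.323
[13.8, -0.7, 1.0] [0.002, -0.002, -0.001]
```

Press down about 8 mm past contact.

Call:
step_arm([
  {"xyz":[5,-0.5,1],"turn":[0,0,0],"grip":0},
  {"xyz":[10,-0.5,1],"turn":[0,0,0],"grip":0},
  {"xyz":[14,-0.5,1],"turn":[0,0,0],"grip":0},
  {"xyz":[17,-0.5,1],"turn":[0,0,0],"grip":0},
  {"xyz":[19,-0.5,1],"turn":[0,0,0],"grip":0},
  {"xyz":[19,-0.5,1],"turn":[0,0,0],"grip":0},
])

```text
t: 21.22
tool_pos: [0.4518, 0.1946, 0.1321]
orientation: [-0.858, 1.395, 0.857]
force: [-0.6, 0.2, 4.1]
opening: 0.0006
```

Call:
step_arm([
  {"xyz":[1.5,0,0],"turn":[0,0,0],"grip":0},
  {"xyz":[3,0,0],"turn":[0,0,0],"grip":0},
  {"xyz":[3,0,0],"turn":[0,0,0],"grip":0},
  {"xyz":[3,0,0],"turn":[0,0,0],"grip":0},
])

```text
t: 21.72
tool_pos: [0.4515, 0.1945, 0.1287]
orientation: [-0.857, 1.395, 0.858]
force: [-1.7, 0.3, 2.6]
opening: 0.0008
```

```bash
python3 st.py
python3 - <<'E'
from h import *
sd=snap("side","s7")
cv2.imwrite("pics/v7.png",cv2.resize(sd[180:330,250:400],(600,600),interpolation=cv2.INTER_CUBIC))
E
```

```text
t21.73 [0.4515 0.1945 0.1287] psi1.102 open0.0008 Ftool(x,y,z) [-2.6   1.68 -0.54] handle est r0.1322 th1.343
```

View pics/v7.png

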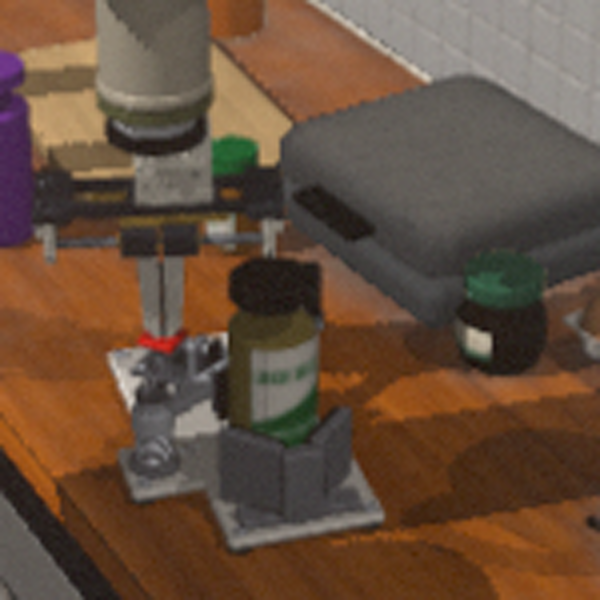

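The arm has been released and is swinging in, with its handle now at (315,290) behind the jar. I back off straight up and let it close.

Call:
step_arm([
  {"xyz":[0,0,0],"turn":[0,0,0],"grip":0},
  {"xyz":[0,0,0],"turn":[0,0,0],"grip":0},
  {"xyz":[0,0,0],"turn":[0,0,0],"grip":0},
  {"xyz":[0,0,0],"turn":[0,0,0],"grip":0},
  {"xyz":[-15,0,0],"turn":[0,0,0],"grip":0},
  {"xyz":[-45,0,0],"turn":[0,0,0],"grip":0},
  {"xyz":[-80,20,0],"turn":[0,0,0],"grip":0},
  {"xyz":[-120,50,0],"turn":[0,0,0],"grip":0},
  {"xyz":[-140,80,0],"turn":[0,0,0],"grip":0},
  {"xyz":[-140,80,0],"turn":[0,0,0],"grip":0},
  {"xyz":[-140,80,0],"turn":[0,0,0],"grip":0},
  {"xyz":[-140,80,0],"turn":[0,0,0],"grip":0},
])

```text
t: 23.28
tool_pos: [0.3803, 0.2301, 0.2678]
orientation: [-0.857, 1.397, 0.857]
force: [-0.4, -0.5, 0.2]
opening: 0.0009
```

```bash
python3 st.py
python3 - <<'E'
from h import *
sd=snap("side","s8");t=snap("top","t8")
a=cv2.resize(t[205:315,270:380],(400,400),interpolation=cv2.INTER_CUBIC);b=cv2.resize(sd[210:330,260:380],(400,400),interpolation=cv2.INTER_CUBIC)
for P,c in [((*cl(0,0),.179),(255,0,255)),((*hd(.2),.109),(0,255,255))]:
    u,v=proj("side",[P])[0];cv2.circle(b,(int((u-260+.5)/.3),int((v-210+.5)/.3)),3,c,-1)
    u,v=proj("top",[P])[0];cv2.circle(a,(int((u-270+.5)*400/110),int((v-205+.5)*400/110)),3,c,-1)
cv2.imwrite("pics/v8.png",np.hstack([a,b]))
E
```

```text
t23.27 [0.3803 0.2301 0.2678] psi1.102 open0.0009 Ftool(x,y,z) [-0.25  0.18 -0.62] handle est r0.1550 th1.882
```

View pics/v8.png

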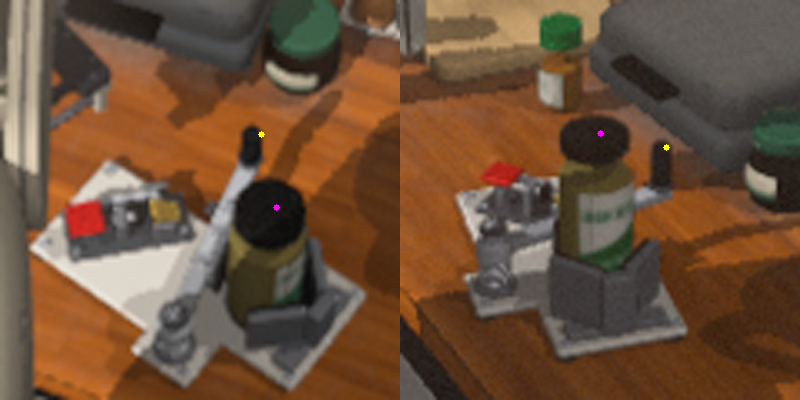

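The arm lies on the jar, which is upright in the vee. The lid centre is about 1 to 2 px from the predicted seat axis, which is a few mm. I wait a second and compare to see that nothing still moves.

Call:
step_arm([
  {"xyz":[0,0,0],"turn":[0,0,0],"grip":0},
  {"xyz":[0,0,0],"turn":[0,0,0],"grip":0},
  {"xyz":[0,0,0],"turn":[0,0,0],"grip":0},
  {"xyz":[0,0,0],"turn":[0,0,0],"grip":0},
  {"xyz":[0,0,0],"turn":[0,0,0],"grip":0},
  {"xyz":[0,0,0],"turn":[0,0,0],"grip":0},
  {"xyz":[0,0,0],"turn":[0,0,0],"grip":0},
  {"xyz":[0,0,0],"turn":[0,0,0],"grip":0},
])

```text
t: 24.38
tool_pos: [0.3802, 0.2306, 0.2688]
orientation: [-0.858, 1.395, 0.857]
force: [0.0, -0.0, -0.1]
opening: 0.0007
```

Run:
```python
from h import *
np.set_printoptions(precision=4,suppress=True)
for n,old,box in (("side","s8",(425-0,0,0,0)),("top","t8",0)):
    a=cv2.imread(f"pics/{old}.png");b=snap(n,n+"9")
    sl=np.s_[210:330,260:380] if n=="side" else np.s_[205:315,285:380]
    d=cv2.absdiff(a,b)[sl].max(2);print(n,"px changed>40:",(d>40).sum(),"mean",d.mean())
# lid: darkest blob; report bbox in top/side
b=cv2.imread("pics/side9.png");t=cv2.imread("pics/top9.png")
for n,im,box in (("side",b,(306,242,330,262)),("top",t,(330,250,356,274))):
    x0,y0,x1,y1=box;k=(im[y0:y1,x0:x1].max(2)<60).astype(np.uint8)
    nn,l,st,c=cv2.connectedComponentsWithStats(k);i=1+st[1:,4].argmax();print(n,st[i],c[i]+[x0,y0],"pred lid mid",proj(n,[[*cl(0,0),.169]])[0])
    print(" ->",plane(n,*(c[i]+[x0,y0]),.169)[:2],"seat",cl(0,0))
```

```text
side px changed>40: 1 mean 3.836388888888889
top px changed>40: 0 mean 1.6607655502392344
side [  2   3  20  16 246] [317.8537 252.1179] pred lid mid [319.5951 252.7114]
 -> [0.4582 0.0306] seat [0.4608 0.0254]
top [  4   4  20  20 307] [343.8567 263.7948] pred lid mid [345.244  263.0892]
 -> [0.457  0.0283] seat [0.4608 0.0254]
```

```bash
python3 -c "
from plant import robot
print(robot.close_job())"
```

```text
the job is handed in; nothing more can be done
None
```

The pickle jar is clamped in the holder and the job is handed in at about 24.5 s; no verdict was reported.

- **Drawing the arm:** I pushed the arm back by its handle with the fingers caged loosely round it. The handle force rose from about 8 N to 13 N at roughly 0.85 rad, about 5 N over the drawing level, and I stopped there. Easing back brought the force to zero while the arm stayed back, so the catch had taken it. The handle then showed free in the picture.
- **Placing the jar:** I gripped the green/white-labelled jar with the black lid and set it down about 9 mm out from the seat. The vertical force went from −6.5 to +1.7 N at the expected height before I let go. The picture showed it upright with the arm still back.
- **Releasing the arm:** I pressed the thumb pad with about 4 N, roughly 7 mm down. The arm swung in, and I retracted the hand clear.

**Last checks:**
- Two pictures about 1 s apart showed nothing moving at the holder.
- The arm lies on the jar at an estimated 0.25 rad, a little more than the nominal 0.2 but within the 0.08 to 0.32 range.
- The lid centre came out 5 to 6 mm from my estimated seat axis, within the 10 mm limit. Part of that is calibration and seat-estimate error.
- I could not measure the clamping force directly.
- I never touched the bystanders, and those in the last pictures looked unmoved. I did not measure them.

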